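# Lock the filter unit's lid with the service key

## Task

The lid of the gas filter unit is shut but its quarter-turn latch was left only half turned. Take the red T-handled service key from the stand, put it down into the latch and rock it lightly back and forth until it drops over the hidden drive bar, then turn it clockwise until the latch is fully home; feel for it and never force the key or the latch. Draw the key out and stand it upright in its empty hole in the stand, leaving the other things as they are.

Things in the scene. Friction and masses are not known exactly. Their poses are not given: they have to be found in the camera images.
- key: Service key: red T-handle on a steel shank, standing upright in a hole of the stand; 94 mm tall, about 0.18 kg. Origin: centre of its lower end, z up the shank. The lowest 37 mm are 22 mm in diameter. Across the lower end runs a slot 6.6 mm wide, 14.5 mm deep, along the key's x, that fits over the latch's drive bar; half a turn round fits alike.
- key_grip (a point): The middle of the key's handle bar, 83 mm above its lower end: the place to grip. Axes as the key's. The bar is 60 mm long along x (parallel to the slot), 14 mm thick along y and 22 mm tall; under it is a neck 12 mm in diameter.
- unit: Gas filter unit: white steel case with a grey lid, 240 (x) x 260 (y) x 110 mm high, fixed to the bench. Origin at the centre of its underside, z up; its front with the status lamps faces -x.
- latch_mouth (a point): Centre of the mouth of the latch's round steel barrel in the lid, 50 mm from the unit's centre towards its front and 12.5 mm above the lid; axes as the unit's. The bore is upright, 23.4 mm in diameter, flaring to 28 mm at the mouth. A thin rubber slit seal hides the inside and gives way without force.
- latch_bar (a point): Centre of the top of the hidden drive bar in the bore, 14.5 mm below the mouth; axes as the unit's, NOT the bar's. The bar is level, 20 mm long, 5 mm thick and 12 mm tall; the barrel may sit in the lid at any clocking, so the bar may point in any direction. A key not in line rests rigidly on its top; in line (within some 5 degrees) it drops 12 mm further.
- latch (a joint): Turn of the latch, rad: 0 fully open, 1.57 fully locked against its rigid stop. Turning the key clockwise, seen from above, raises it. It starts half turned, between 0.7 and 0.9, resists with about 0.06 N m and stays where it is left. It tells how far the latch has turned, not which way the bar points.
- stand: White key stand, 60 (x) x 180 (y) x 45 mm high, fixed to the bench, with two round upright holes. Origin at the centre of its underside, z up.
- stand_hole0 (a point): Centre of the mouth of the first hole (at -50 mm along the stand's y), 45 mm above the bench; the hole is 25 mm in diameter and 30 mm deep. It holds the key or the nut driver.
- stand_hole1 (a point): The same for the second hole (at +50 mm along the stand's y).
- nut_driver: Black T-handled nut driver of the same size and shape as the key, standing in the other hole. Not to be used. Origin at the centre of its lower end.
- bottle: Amber bottle with a red cap, 54 mm in diameter and 105 mm tall, on the bench beyond the stand. Origin at the centre of its base.
- jar: Small jar with a white cap, 48 mm in diameter and 55 mm tall, on the rear half of the unit's lid. Origin at the centre of its base.

How it is judged:
By the outcome, as a careful person would: the job done as asked, in the order asked, and still so for the second after the job is handed in, with the robot touching nothing.
It also fails if it takes over 72 s, if anything falls off the work surface, if the arm or the gripper's body presses on something with over 40 N, if the wrist force passes 120 N, or if a joint passes its speed limit or range.

## Robot

A 6-joint arm with a two-finger parallel gripper is mounted at the origin on the work surface. World frame = base frame: x ahead of the robot, y to its left, z up, the work surface at z = 0. Lengths are in mm, angles in degrees, forces in N, time in s.
With the tool pointing down it reaches from about 275 to 975 mm from the base axis. Payload 8.4 kg.
Tool frame: the origin (TCP) lies midway between the tips of the shut fingers; the grasp point (between the pads) lies 19 mm behind it; z points along the fingers, y is the direction in which the jaws open and shut (so a half turn about z gives the same grasp; the last joint's range is limited). The gripper opens to 92 mm and grips with 3 to 60 N. Pads are 20 mm wide; open, the fingers measure 128 mm over their backs; the gripper's body (75 mm by 189 mm) begins 69 mm behind the grasp point.
Start: joints at [-67.804, 20.225, 93.587, -0, 66.188, -0.138], TCP at [237.501, -578.118, 191.283] pointing down, gripper open.
Joint ranges: [-150.9, 150.9], [-52.94, 120.26], [3.33, 152.33], [-74.26, 254.26], [0, 154.13], [-172.89, 172.89]. Speed limits (degrees/s): [127.2, 127.2, 159.86, 180, 180, 180].

## Interface

Orientations are given as [roll, pitch, yaw] about the fixed x, y, z axes, in that order (R = Rz(yaw) Ry(pitch) Rx(roll)).
In Python, from rig import env, telemetry, eyes, ticket gives the robot as it stands. Calls block until the motion is done:
- env.movep(position, orientation): joint-space move of the TCP to a pose.
- env.move_linear(position, rot=None, velocity=150, force_limit=None): straight line of the TCP; rot=None keeps the orientation; velocity is the mean speed in mm/s. With force_limit (N) it stops when the force on the tool has changed by that much, and returns True; else False.
- env.move_joints(angles): joint-space move.
- env.open_gripper() and env.clamp(strength=None): open the fingers fully, or close them until they stop; strength is the grip in N (None keeps the last).
- env.dwell(seconds).
- env.inverse_kinematics(position, orientation): joint angles nearest the present ones, or None.
- telemetry.read_state(): the state.
- eyes.capture(name): name is "scene" or "top" or "wrist"; returns a dict with "frame" (384x512x3 uint8, blue, green, red), "range_z" (384x512 float32, mm along the optical axis (not along the pixel's ray), 0 where there is no reading), "vfov" (degrees; the focal length in pixels is half the picture's height over the tangent of half this angle, whatever the lens; pixels are square), "cx", "cy" (the principal point, pixels), "rvec" (rotation vector, rad) and "tvec" (3), from world to camera coordinates, as OpenCV has them. Camera axes: x right, y down, z forward; pixel columns grow to the right and rows downward; lengths in mm; the calibration is good to about 2 mm. A picture is of the moment at which its call begins.
A pose or a line that the arm cannot do raises env.Unreachable and nothing moves.
- ticket.close_job(): hands the job in, once; it reports no verdict.
The state is a dict: "time": time; "joint_pos": joint angles; "joint_velocities": joint speeds; "effort": joint torques, N m; "ee_pos": TCP position; "orientation": TCP orientation; "ft_force": force on the tool from outside, world axes, zero at the start; "wrist_torque": the same for the moment, N m; "width": finger opening in mm.
Only numpy, scipy, OpenCV 4.12 (cv2) and the standard library are available. Lean on these libraries where they do the work, as an engineer would, in place of code of your own. Each camera call takes 0.05 s, during which the arm holds its last target.

## Working session

There is one attempt and no reset: what is moved stays moved. The work goes in short steps, each a Python script; the robot and the scene stay as the last script left them, time stands still between calls to the robot, and variables do not carry over. Pictures are saved under pics/ and viewed, and the job is handed in when it is done.

```bash
ls; mkdir -p pics; cat > h.py <<'E'
from rig import env, telemetry, eyes, ticket
import numpy as np, cv2
def cap(n):
    c=eyes.capture(n); R,_=cv2.Rodrigues(np.array(c["rvec"],float)); t=np.array(c["tvec"],float).reshape(3)
    f=192/np.tan(np.radians(c["vfov"])/2); c.update(R=R,t=t,f=f); return c
def ray(c,u,v):
    d=c["R"].T@np.array([(u-c["cx"])/c["f"],(v-c["cy"])/c["f"],1.]); return -c["R"].T@c["t"],d
def plane(c,u,v,z):
    o,d=ray(c,u,v); return o+d*(z-o[2])/d[2]
def cloud(c):
    v,u=np.mgrid[:384,:512]; Z=c["range_z"]; P=np.stack([(u-c["cx"])/c["f"]*Z,(v-c["cy"])/c["f"]*Z,Z],-1)
    return (P-c["t"])@c["R"]
def proj(c,p):
    q=c["R"]@np.asarray(p,float)+c["t"]; return c["cx"]+c["f"]*q[0]/q[2],c["cy"]+c["f"]*q[1]/q[2]
def st():
    s=telemetry.read_state(); return s
def show():
    s=st(); print({k:np.round(s[k],3).tolist() for k in("time","ee_pos","orientation","ft_force","wrist_torque","width")})
E
python3 - <<'E'
from h import *
import pickle
show()
for n in("scene","top","wrist"):
    c=cap(n); cv2.imwrite(f"pics/{n}0.png",c["frame"]); pickle.dump(c,open(n+".pkl","wb")); print(n,c["vfov"],c["cx"],c["cy"],-c["R"].T@c["t"])
E
```

```text
pics
{'time': 0.0, 'ee_pos': [237.296, -577.639, 190.585], 'orientation': [-179.923, -0.001, 22.332], 'ft_force': [0.819, -0.488, -0.17], 'wrist_torque': [-0.025, 0.024, 0.014], 'width': 92.136}
scene 46.14857605018265 253.23880394426078 194.1684813434656 [1498.02643567  164.55092113  754.47475743]
top 56.57020574750864 251.641174058874 191.36728931394194 [434.35198098   9.13739103 855.48909051]
wrist 69.39173433839737 252.04803451675278 191.84328835065836 [ 313.2820154  -546.79567221  384.15757115]
```

View pics/scene0.png

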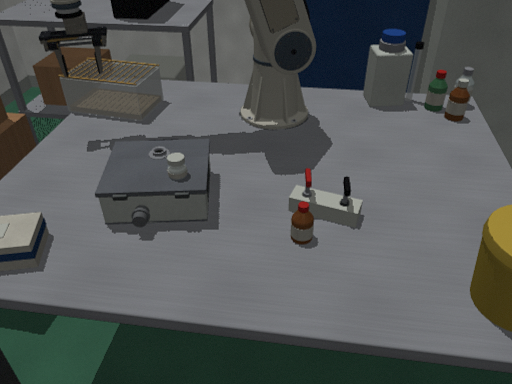

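View pics/top0.png

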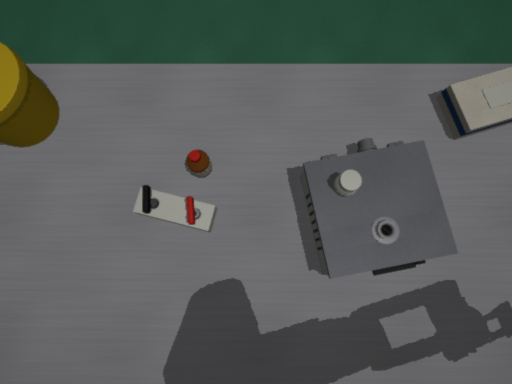

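View pics/wrist0.png

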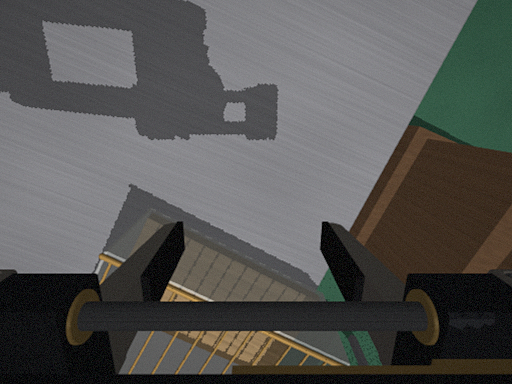

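The top view shows the red handle near (191,210), the black driver near (147,199), the stand around (175,209), the latch barrel at (386,230) and the jar at (348,182). The amber bottle is at (198,160).

```bash
python3 - <<'E'
import pickle; from h import *
c=pickle.load(open("top.pkl","rb")); im=c["frame"]; P=cloud(c)
hsv=cv2.cvtColor(im,cv2.COLOR_BGR2HSV)
m=((hsv[...,0]<8)|(hsv[...,0]>172))&(hsv[...,1]>150)&(hsv[...,2]>60)
m[:175]=0
m[:, 230:]=0
n,l,s,ce=cv2.connectedComponentsWithStats(m.astype(np.uint8))
for i in range(1,n):
    if s[i,4]<10: continue
    mm=l==i; print("red",s[i],ce[i],np.median(P[mm],0),np.ptp(P[mm],0)); 
    top=mm&(P[...,2]>115); v,u=np.nonzero(top); 
    pts=np.array([plane(c,a,b,114+0)[:2] for a,b in zip(u,v)],np.float32); print(len(pts),cv2.minAreaRect(pts),pts.mean(0),"z",np.median(P[top][:,2]))
# high points near driver
z=P[...,2]
m=(z>70)&(z<130); m[:, :120]=0;m[:, 235:]=0; m[:180]=0;m[240:]=0
n,l,s,ce=cv2.connectedComponentsWithStats(m.astype(np.uint8))
for i in range(1,n):
    if s[i,4]>10: print("hi",s[i],np.median(P[l==i],0))
# stand top
m=(abs(z-45)<8); m[:, :120]=0;m[:, 235:]=0; m[:180]=0;m[240:]=0
q=P[m][:,:2].astype(np.float32); print("stand",cv2.minAreaRect(q))
# lid
m=(abs(z-110)<6); m[:, :290]=0
q=P[m][:,:2].astype(np.float32); print("lid",cv2.minAreaRect(q),np.median(P[m][:,2]))
b=P[180:280,340:430]; mm=(b[...,2]>117)&(b[...,2]<135); print("barrel",b[mm].mean(0),mm.sum(),np.median(b[mm][:,2]))
for n,b in (("k",(170,190,60,50)),("b",(340,180,90,90))):
    pass
cv2.imwrite("pics/topz.png",np.hstack([cv2.resize(im[180:240,125:225],None,fx=4,fy=4),cv2.resize(im[200:260,346:426],None,fx=4,fy=4)]))
s=pickle.load(open("scene.pkl","rb")); cv2.imwrite("pics/scz.png",np.hstack([cv2.resize(s["frame"][160:240,280:370],None,fx=4,fy=4),cv2.resize(s["frame"][130:210,120:220],None,fx=4,fy=4)]))
E
```

```text
red [187 197   8  27 172] [190.23255814 210.18023256] [542.29230688 146.90345187 109.34897522] [136.18695016 146.20390973 762.32850523]
1 ((522.7899169921875, 148.29319763183594), (0.0, 0.0), 0.0) [522.7899 148.2932] z 855.4890905093081
hi [142 185  11  29 252] [566.29275571 242.42959604 108.63486668]
hi [186 196  10  29 213] [542.37611756 146.91246708 108.89073664]
stand ((555.5543823242188, 197.93251037597656), (181.33824157714844, 60.120872497558594), 75.9762191772461)
lid ((550.1954956054688, -249.35838317871094), (267.3428955078125, 270.142578125), 11.273636817932129) 111.3456851513836
barrel [ 511.23050205 -249.07452125  122.8343064 ] 243 122.89493648163663
```

View pics/topz.png

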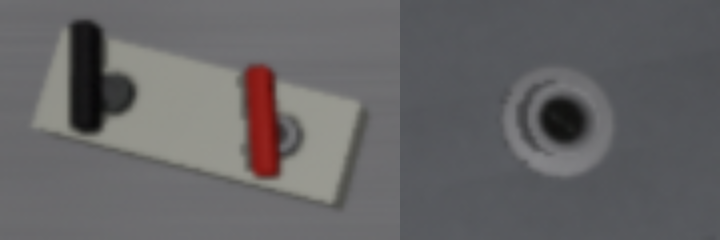

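View pics/scz.png

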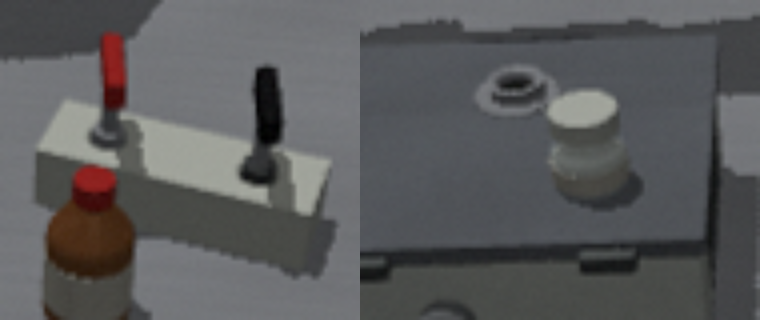

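```bash
python3 - <<'E'
import pickle; from h import *
c=pickle.load(open("top.pkl","rb")); P=cloud(c); z=P[...,2]
m=(z>155)&(z<175); m[:,:300]=0
print("jar",P[m].mean(0),m.sum(), np.median(z[m]))
w=pickle.load(open("wrist.pkl","rb")); print(w["R"])
b=np.array([511,-249.]);
print(proj(w,[237.3,-577.6,190.6]))
yaw=64; r=np.radians(yaw); d=np.array([np.cos(r),np.sin(r)])
p=b-95*d
env.movep([p[0],p[1],165],[180,0,yaw]); show()
for k in range(2):
  w=cap("wrist"); pickle.dump(w,open("w1.pkl","wb")); cv2.imwrite("pics/w1.png",w["frame"])
print(-w["R"].T@w["t"])
E
```

```text
jar [ 594.83340239 -177.06120453  165.826003  ] 390 166.2697667659663
[[ 3.79201544e-01 -9.25313997e-01 -4.43317256e-04]
 [-8.86427610e-01 -3.63402919e-01  2.86678235e-01]
 [-2.65428487e-01 -1.08315861e-01 -9.58026823e-01]]
(np.float64(251.75202429848508), np.float64(222.44875180687512))
{'time': 1.425, 'ee_pos': [469.037, -335.267, 165.144], 'orientation': [179.984, 0.025, 63.927], 'ft_force': [0.543, -0.407, 0.472], 'wrist_torque': [-0.05, -0.032, -0.008], 'width': 91.767}
[ 505.35709663 -262.20397516  358.61633858]
```

View pics/w1.png

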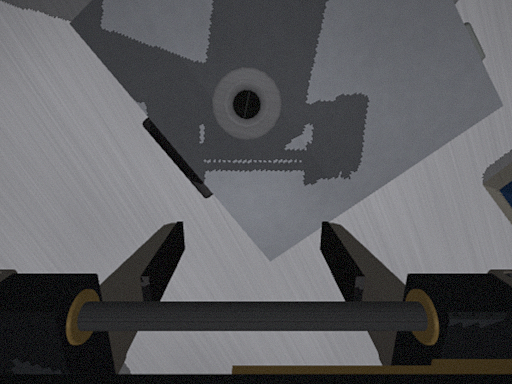

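The wrist view shows the latch barrel flange, with the dark bore centred near (247,104) and the slit visible. The jar is about 110 mm away from it.

```bash
python3 - <<'E'
import pickle; from h import *
w=pickle.load(open("w1.pkl","rb")); im=w["frame"]; g=cv2.cvtColor(im,cv2.COLOR_BGR2GRAY)
cv2.imwrite("pics/w1z.png",cv2.resize(im[55:150,195:300],None,fx=6,fy=6,interpolation=cv2.INTER_CUBIC))
for th in(25,40,50):
    m=(g<th).astype(np.uint8); m[:70]=0;m[140:]=0;m[:,:215]=0;m[:,280:]=0
    cs,_=cv2.findContours(m,cv2.RETR_EXTERNAL,cv2.CHAIN_APPROX_NONE)
    k=max(cs,key=cv2.contourArea); e=cv2.fitEllipse(k); print(th,cv2.contourArea(k),e,plane(w,*e[0],122.5),plane(w,*e[0],118))
P=cloud(w); z=P[...,2]
print(np.round(z[104,205:290:3],1))
for a,b in((121,125),):
    m=(z>a)&(z<b); m[:60]=0; m[150:]=0
    print(P[m].mean(0),m.sum(), cv2.minEnclosingCircle(P[m][:,:2].astype(np.float32)))
m=(z>105)&(z<114); print(np.median(z[m]))
E
```

```text
25 542.5 ((246.23480224609375, 104.11445617675781), (25.55439567565918, 27.140287399291992), 175.8588104248047) [ 502.84578155 -257.09419734  122.5       ] [ 502.7979199  -256.99681314  118.        ]
40 575.0 ((246.2400665283203, 103.90286254882812), (26.130033493041992, 28.13620376586914), 174.78369140625) [ 502.92268083 -256.94951753  122.5       ] [ 502.87628475 -256.84937597  118.        ]
50 595.0 ((246.2679443359375, 103.93721771240234), (26.876033782958984, 28.30110740661621), 172.7197723388672) [ 502.93113152 -256.98328279  122.5       ] [ 502.8848965  -256.88378474  118.        ]
[109.7 110.2 110.2 112.1 113.1 112.6 121.  122.1 122.6 119.6 114.4 115.5
 114.  115.1 115.4 113.4 114.4 115.9 113.9 121.2 121.6 122.7 112.1 112.7
 112.6 111.1 111.9 109.7 110.9]
[ 503.44754735 -256.52525544  122.28370724] 876 ((503.1354064941406, -256.9621887207031), 19.281402587890625)
110.06130980297107
```

View pics/w1z.png

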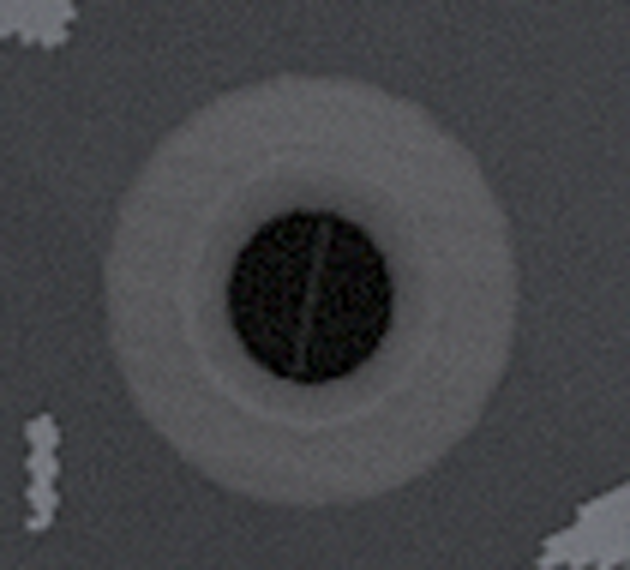

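```bash
python3 - <<'E'
import pickle; from h import *
w=pickle.load(open("top.pkl","rb")); g=cv2.cvtColor(w["frame"],cv2.COLOR_BGR2GRAY)
for th in(30,40,50):
    m=(g<th).astype(np.uint8); m[:215]=0;m[245:]=0;m[:,:370]=0;m[:,405:]=0
    cs,_=cv2.findContours(m,cv2.RETR_EXTERNAL,cv2.CHAIN_APPROX_NONE)
    k=max(cs,key=cv2.contourArea); e=cv2.fitEllipse(k); print(th,cv2.contourArea(k),e,plane(w,*e[0],118))
s=pickle.load(open("scene.pkl","rb")); 
for p in([503,-257,122.5],[511,-249,122.5]): print(proj(s,p),proj(w,p))
# lid
P=cloud(w); z=P[...,2]; m=(abs(z-110)<3).astype(np.uint8); m[:, :290]=0
m=cv2.morphologyEx(m,cv2.MORPH_OPEN,np.ones((5,5)))
q=P[m>0][:,:2].astype(np.float32); print("lid",cv2.minAreaRect(q))
# look at key
k=np.array([542.4,146.7]); yaw=184.5; d=np.array([np.cos(np.radians(yaw)),np.sin(np.radians(yaw))])
env.move_linear([469,-335,230],velocity=250)
p=k-85*d
print(env.inverse_kinematics([p[0],p[1],170],[180,0,yaw]))
env.movep([p[0],p[1],170],[180,0,yaw]); show(); env.dwell(.1)
w=cap("wrist"); pickle.dump(w,open("w2.pkl","wb")); cv2.imwrite("pics/w2.png",w["frame"])
E
```

```text
30 58.5 ((386.07720947265625, 229.5104522705078), (8.105586051940918, 9.424656867980957), 160.660400390625) [ 502.31716405 -259.21483839  118.        ]
40 68.5 ((386.358154296875, 229.58322143554688), (8.965119361877441, 9.93276596069336), 136.0661163330078) [ 502.17035402 -259.77997932  118.        ]
50 77.5 ((386.1589050292969, 229.62579345703125), (9.57235336303711, 10.574882507324219), 131.5529327392578) [ 502.08112811 -259.36603781  118.        ]
(np.float64(157.76583976376742), np.float64(149.2676935839903)) (np.float64(385.7568781400256), np.float64(228.97130911183388))
(np.float64(159.67304838570732), np.float64(151.01464758126994)) (np.float64(381.56945042460745), np.float64(225.04328697066217))
lid ((547.9459838867188, -249.06658935546875), (256.24517822265625, 268.3157043457031), 11.221725463867188)
[ 13.60906635  23.15786559  92.07363148   0.          64.76850294
 -80.89093365]
{'time': 3.808, 'ee_pos': [627.238, 152.496, 169.972], 'orientation': [-179.984, -0.004, -175.588], 'ft_force': [0.666, -0.068, 0.26], 'wrist_torque': [0.061, -0.145, 0.001], 'width': 92.321}
```

View pics/w2.png

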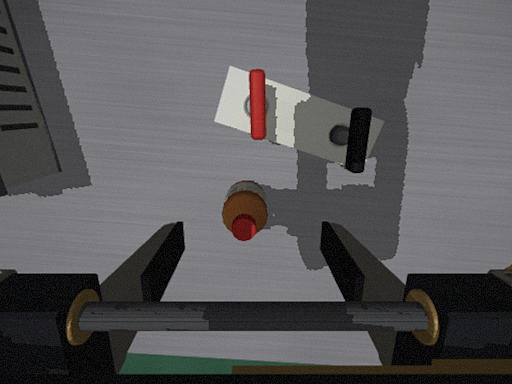

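The wrist view shows the red handle bar from (258,70) to (258,138) and the black driver near (358,140). The bottle is at (244,215), well below the fingers.

```bash
python3 - <<'E'
import pickle; from h import *
c=pickle.load(open("w2.pkl","rb")); im=c["frame"]; P=cloud(c)
hsv=cv2.cvtColor(im,cv2.COLOR_BGR2HSV)
m=((hsv[...,0]<8)|(hsv[...,0]>172))&(hsv[...,1]>150)&(hsv[...,2]>50); m[160:]=0
v,u=np.nonzero(m); print(len(u),np.median(P[m][:,2]))
pts=np.array([plane(c,a,b,104)[:2] for a,b in zip(u,v)],np.float32); print(cv2.minAreaRect(pts))
# top faces by depth
mt=m&(abs(P[...,2]-109)<4); q=P[mt][:,:2].astype(np.float32); print("depth",mt.sum(),q.mean(0),cv2.minAreaRect(q),np.percentile(P[m][:,2],[5,50,95]))
e=np.linalg.svd(pts-pts.mean(0),full_matrices=False)[2][0]; print("pca yaw",np.degrees(np.arctan2(e[1],e[0])))
print("tool cam",-c["R"].T@c["t"])
cv2.imwrite("pics/w2z.png",cv2.resize(im[55:185,205:395],None,fx=4,fy=4,interpolation=cv2.INTER_CUBIC))
# stand hole from ellipses
E
```

```text
996 108.55166387334144
((543.7056884765625, 150.50083923339844), (58.232303619384766, 13.281248092651367), 6.205986499786377)
depth 989 [542.7114  150.48477] ((543.7409057617188, 150.57293701171875), (57.5119514465332, 12.854799270629883), 6.207570552825928) [106.57019257 108.55166387 109.98486757]
pca yaw 5.7351327
tool cam [547.05652038 146.41312367 363.62796371]
```

View pics/w2z.png

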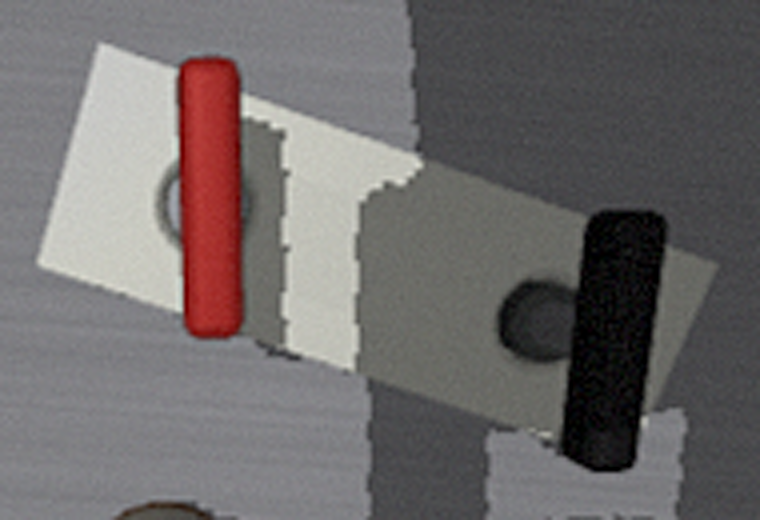

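```bash
python3 - <<'E'
from h import *
env.move_linear([543.5,150,150],rot=[180,0,186],velocity=150)
print(env.move_linear([543.5,150,79],velocity=120,force_limit=8)); show()
env.dwell(.05)
w=cap("wrist"); cv2.imwrite("pics/w3.png",w["frame"])
E
```

```text
False
{'time': 5.425, 'ee_pos': [544.096, 150.139, 79.374], 'orientation': [179.995, 0.033, -174.002], 'ft_force': [0.136, 0.339, 0.473], 'wrist_torque': [0.112, -0.163, 0.039], 'width': 92.057}
```

View pics/w3.png

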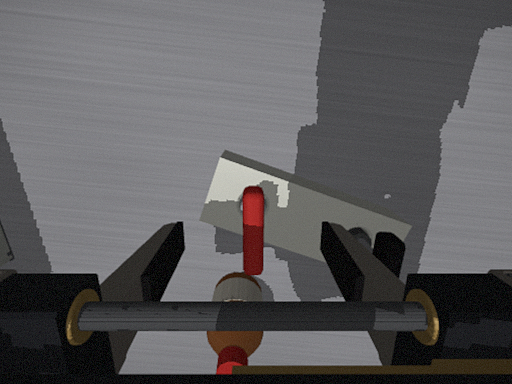

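The handle at (253,185–273) is centred between the fingers, so I'll clamp and lift.

```bash
python3 - <<'E'
from h import *
import pickle
env.clamp(30); env.dwell(.2); show()
env.move_linear([544,150.2,125],velocity=80,force_limit=12); show()
env.move_linear([544,150.2,190],velocity=120); env.dwell(.1); show()
w=cap("wrist"); cv2.imwrite("pics/w4.png",w["frame"]); pickle.dump(w,open("w4.pkl","wb"))
E
```

```text
{'time': 6.892, 'ee_pos': [543.483, 150.01, 78.974], 'orientation': [180.0, -0.002, -174.0], 'ft_force': [0.087, 1.284, 0.008], 'wrist_torque': [0.1, -0.164, 0.02], 'width': 13.686}
{'time': 7.617, 'ee_pos': [543.784, 150.143, 124.913], 'orientation': [-179.998, -0.009, -173.999], 'ft_force': [1.116, -0.329, -1.763], 'wrist_torque': [0.031, -0.091, -0.008], 'width': 13.309}
{'time': 8.408, 'ee_pos': [543.281, 149.991, 188.876], 'orientation': [-179.982, -0.104, -174.0], 'ft_force': [-1.093, -0.884, -1.969], 'wrist_torque': [0.034, -0.178, 0.002], 'width': 13.561}
```

View pics/w4.png

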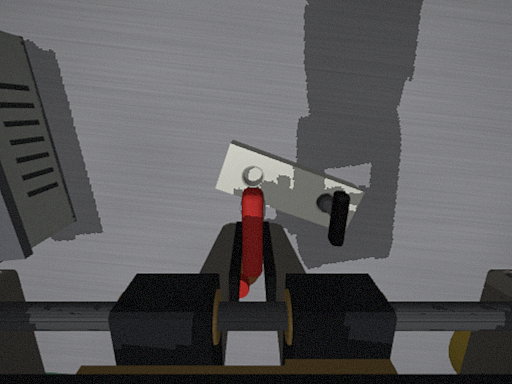

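The key is lifted. The empty hole shows at (253,176), with the handle's near end at (253,187) between the fingers.

```bash
python3 - <<'E'
from h import *
import pickle
c=pickle.load(open("w4.pkl","rb")); im=c["frame"]
cv2.imwrite("pics/w4z.png",cv2.resize(im[130:300,200:310],None,fx=4,fy=4,interpolation=cv2.INTER_CUBIC)[:600])
P=cloud(c); 
print("cam",-c["R"].T@c["t"])
hsv=cv2.cvtColor(im,cv2.COLOR_BGR2HSV)
m=((hsv[...,0]<8)|(hsv[...,0]>172))&(hsv[...,1]>150)&(hsv[...,2]>50)
m[280:]=0
q=P[m]; print(np.percentile(q[:,2],[2,50,98])); t=q[(q[:,2]>210)&(q[:,2]<235)]
d=np.array([np.cos(np.radians(186)),np.sin(np.radians(186))]); n=np.array([-d[1],d[0]])
r=(t[:,:2]-[543.28,150]); print("along",np.percentile(r@d,[0,1,50,99,100]),"across",np.percentile(r@n,[1,50,99]),len(t))
s=cap("scene"); cv2.imwrite("pics/s4z.png",cv2.resize(s["frame"][70:230,250:380],None,fx=4,fy=4))
pickle.dump(s,open("s4.pkl","wb"))
E
```

```text
cam [463.56101021 141.84469624 382.52954123]
[ 98.93164273 218.47079634 220.37591011]
along [-29.49424999 -27.77141793   3.84255591  29.77188038  30.15073535] across [-6.53389079  0.04264129  6.47523499] 1722
```

View pics/w4z.png

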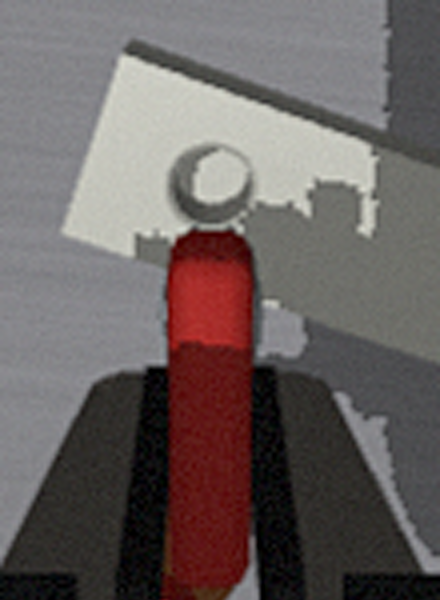

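View pics/s4z.png

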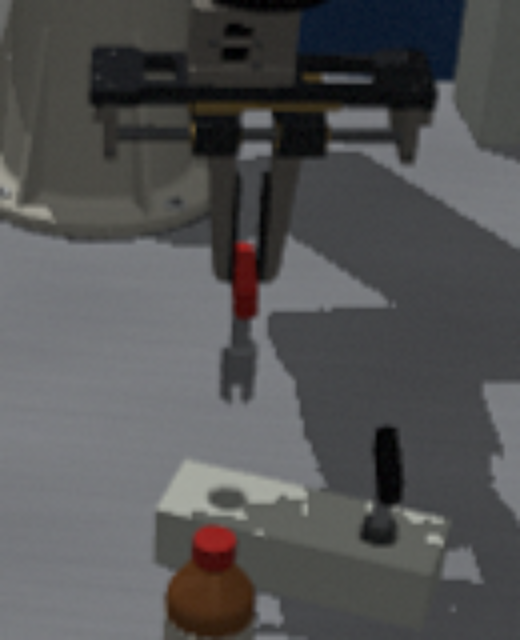

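```bash
python3 - <<'E'
from h import *
import pickle
c=pickle.load(open("w4.pkl","rb")); im=c["frame"]; P=cloud(c)
hsv=cv2.cvtColor(im,cv2.COLOR_BGR2HSV)
m=((hsv[...,0]<8)|(hsv[...,0]>172))&(hsv[...,1]>150)&(hsv[...,2]>50); m[280:]=0
d=np.array([np.cos(np.radians(186)),np.sin(np.radians(186))])
t=P[m]; a=(t[:,:2]-[543.28,150])@d
for lo in range(-28,28,8):
    k=(a>lo)&(a<lo+8)&(t[:,2]>205); print(lo+4,np.percentile(t[k][:,2],[50]),k.sum())
print("hole",plane(c,252.75,175.75,45))
g=cv2.cvtColor(im,cv2.COLOR_BGR2GRAY)
# driver position for later
k=(P[...,2]>100)&(P[...,2]<115); k[:,:320]=0;k[:,360:]=0; print("driver",P[k].mean(0),k.sum())
E
```

```text
-24 [218.58656642] 178
-16 [218.57258212] 209
-8 [218.58886165] 230
0 [218.77077904] 234
8 [218.65585417] 242
16 [218.57417762] 245
24 [218.46653281] 264
hole [542.55711016 150.60589388  45.        ]
driver [565.39572237 246.13772726 107.58276331] 741
```

```bash
python3 - <<'E'
from h import *
import pickle
yaw=150; d=np.array([np.cos(np.radians(yaw)),np.sin(np.radians(yaw))])
p=np.array([503,-257.1])-88*d
env.move_linear([543.3,150,250],velocity=200)
env.movep([p[0],p[1],250],[180,0,yaw])
env.move_linear([p[0],p[1],215],velocity=150); env.dwell(.15); show()
w=cap("wrist"); im=w["frame"]; cv2.imwrite("pics/w5.png",im); pickle.dump(w,open("w5.pkl","wb"))
print(proj(w,[503,-257.1,122.5]))
g=cv2.cvtColor(im,cv2.COLOR_BGR2GRAY); u,v=map(int,proj(w,[503,-257.1,122.5]))
for th in(25,40,50):
    m=(g<th).astype(np.uint8); k=np.zeros_like(m); k[v-22:v+22,u-22:u+22]=1; m*=k
    cs,_=cv2.findContours(m,cv2.RETR_EXTERNAL,cv2.CHAIN_APPROX_NONE)
    if not cs: continue
    c=max(cs,key=cv2.contourArea)
    if len(c)>5: e=cv2.fitEllipse(c); print(th,cv2.contourArea(c),e,plane(w,*e[0],122.5),plane(w,*e[0],118))
P=cloud(w);z=P[...,2]; m=(z>121)&(z<125)&(np.hypot(P[...,0]-503,P[...,1]+257)<30); print(cv2.minEnclosingCircle(P[m][:,:2].astype(np.float32)),m.sum())
E
```

```text
{'time': 11.15, 'ee_pos': [579.989, -301.155, 216.245], 'orientation': [179.995, 0.1, 150.026], 'ft_force': [0.101, -0.024, -1.335], 'wrist_torque': [0.001, -0.134, -0.02], 'width': 13.339}
(np.float64(251.25071765225226), np.float64(100.02963109050003))
25 78.0 ((250.4396209716797, 105.60993194580078), (9.297632217407227, 20.16849136352539), 100.22888946533203) [ 507.13277451 -260.41933898  122.5       ] [ 507.08712933 -260.42354556  118.        ]
40 317.5 ((251.1170196533203, 99.85626220703125), (19.793893814086914, 23.021881103515625), 6.829273700714111) [ 502.79418316 -257.13269917  122.5       ] [ 502.68053674 -257.08539235  118.        ]
50 392.5 ((251.06341552734375, 99.78185272216797), (21.925676345825195, 22.90871238708496), 174.5922393798828) [ 502.70772709 -257.14351431  122.5       ] [ 502.59272559 -257.096377    118.        ]
((502.6813049316406, -256.4363098144531), 19.25274658203125) 620
```

View pics/w5.png

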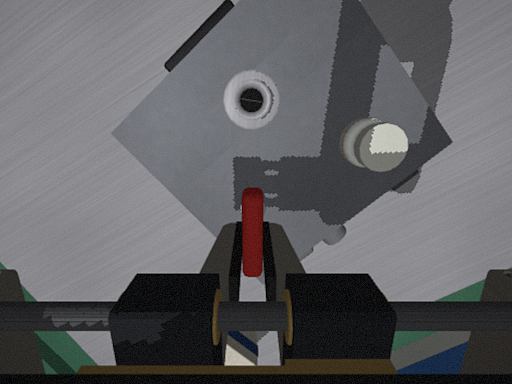

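Both wrist views agree on the bore at (502.8,-257.0); it shows at (251,100) here. I'll insert the key by feel.

```bash
python3 - <<'E'
from h import *
L=[502.8,-257.0]
env.movep([*L,215],[180,0,190]); env.dwell(.1); show()
print(env.move_linear([*L,192],velocity=60,force_limit=6)); show()
print(env.move_linear([*L,165],velocity=20,force_limit=6)); show()
E
```

```text
{'time': 12.0, 'ee_pos': [503.73, -257.523, 215.365], 'orientation': [-179.962, 0.053, -170.12], 'ft_force': [-0.24, 0.362, -1.95], 'wrist_torque': [0.083, -0.115, -0.015], 'width': 13.628}
False
{'time': 12.533, 'ee_pos': [502.631, -256.928, 191.544], 'orientation': [179.969, -0.041, -170.007], 'ft_force': [0.166, 1.133, -1.836], 'wrist_torque': [0.057, -0.177, -0.1], 'width': 13.467}
True
{'time': 13.5, 'ee_pos': [503.214, -257.166, 171.699], 'orientation': [-179.979, 0.035, -170.001], 'ft_force': [-0.501, 0.913, 5.94], 'wrist_torque': [0.139, 0.005, -0.003], 'width': 13.363}
```

```bash
python3 - <<'E'
from h import *
L=[502.8,-257.0]
z0=st()["ee_pos"][2]
env.dwell(.1); show()
for y in (184,178):
    r=env.move_linear([*L,171.5],rot=[180,0,y],velocity=20,force_limit=12); print(r); show()
E
```

```text
{'time': 13.6, 'ee_pos': [503.096, -257.129, 171.726], 'orientation': [-179.987, 0.024, -170.003], 'ft_force': [-1.198, 0.687, 6.362], 'wrist_torque': [0.135, -0.062, -0.011], 'width': 13.771}
False
{'time': 13.858, 'ee_pos': [503.224, -257.198, 171.83], 'orientation': [-179.973, 0.05, -175.854], 'ft_force': [-0.052, 0.913, 2.889], 'wrist_torque': [0.068, -0.124, -0.023], 'width': 13.447}
False
{'time': 14.117, 'ee_pos': [503.143, -257.197, 171.803], 'orientation': [-179.978, 0.042, 178.261], 'ft_force': [-0.599, -0.115, 3.794], 'wrist_torque': [0.023, -0.176, 0.038], 'width': 13.34}
```

```bash
python3 - <<'E'
from h import *
L=[502.8,-257.0]
y=178; log=[]
while y>0:
    y-=4
    env.move_linear([*L,171.1],rot=[180,0,y],velocity=20,force_limit=10)
    s=st(); f=s["ft_force"][2]; log.append((y,round(f,1),round(s["ee_pos"][2],2),round(s["wrist_torque"][2],3)))
    if f<1.0 or s["time"]>34:
        r=env.move_linear([*L,168.5],rot=[180,0,y],velocity=20,force_limit=6)
        s=st(); print("probe",y,r,s["ee_pos"][2],s["ft_force"][2])
        if s["ee_pos"][2]<170.2 or s["time"]>34: break
print(log); show()
E
```

```text
probe 50 False 168.01813882807062 -2.0575596534758396
[(174, np.float64(5.7), np.float64(171.72), np.float64(0.017)), (170, np.float64(6.5), np.float64(171.72), np.float64(0.015)), (166, np.float64(6.6), np.float64(171.76), np.float64(-0.038)), (162, np.float64(5.8), np.float64(171.72), np.float64(0.006)), (158, np.float64(5.9), np.float64(171.74), np.float64(-0.013)), (154, np.float64(6.0), np.float64(171.72), np.float64(0.087)), (150, np.float64(6.5), np.float64(171.73), np.float64(0.039)), (146, np.float64(6.4), np.float64(171.74), np.float64(0.029)), (142, np.float64(6.0), np.float64(171.76), np.float64(0.027)), (138, np.float64(6.2), np.float64(171.73), np.float64(-0.066)), (134, np.float64(6.6), np.float64(171.72), np.float64(0.04)), (130, np.float64(7.0), np.float64(171.72), np.float64(-0.021)), (126, np.float64(6.6), np.float64(171.73), np.float64(0.016)), (122, np.float64(6.2), np.float64(171.76), np.float64(0.009)), (118, np.float64(6.5), np.float64(171.76), np.float64(-0.003)), (114, np.float64(6.6), np.float64(171.74), np.float64(-0.007)), (110, np.float64(6.7), np.float6
[... 456 characters left out ...]
t64(0.022)), (78, np.float64(6.8), np.float64(171.62), np.float64(-0.004)), (74, np.float64(6.1), np.float64(171.61), np.float64(-0.032)), (70, np.float64(5.6), np.float64(171.58), np.float64(0.013)), (66, np.float64(6.1), np.float64(171.53), np.float64(0.004)), (62, np.float64(5.4), np.float64(171.48), np.float64(0.032)), (58, np.float64(4.7), np.float64(171.37), np.float64(-0.026)), (54, np.float64(5.6), np.float64(171.2), np.float64(0.014)), (50, np.float64(-2.0), np.float64(170.41), np.float64(0.01))]
{'time': 22.4, 'ee_pos': [502.473, -256.814, 168.018], 'orientation': [-179.946, 0.01, 50.072], 'ft_force': [-0.43, -0.701, -2.058], 'wrist_torque': [-0.038, 0.025, 0.056], 'width': 13.405}
```

It dropped at yaw 50. Next I'll seat it and turn clockwise while watching the torque.

```bash
python3 - <<'E'
from h import *
L=[502.8,-257.0]
print(env.move_linear([*L,158],rot=[180,0,50],velocity=30,force_limit=6)); show()
z=st()["ee_pos"][2]+0.5
env.move_linear([*L,z],rot=[180,0,50],velocity=20); env.dwell(.1); show()
T0=np.mean([st()["wrist_torque"][2]])
y=50;log=[]
while y>50-36:
    y-=3; env.move_linear([*L,z],rot=[180,0,y],velocity=20); s=st()
    log.append((y,round((s["orientation"][2]),1),round(s["wrist_torque"][2],3)))
    if abs(s["wrist_torque"][2])>0.3: break
print(log); show()
E
```

```text
True
{'time': 22.75, 'ee_pos': [502.961, -257.332, 159.731], 'orientation': [179.959, 0.017, 50.026], 'ft_force': [-1.011, 0.403, 6.812], 'wrist_torque': [-0.099, 0.288, -0.024], 'width': 13.354}
{'time': 23.1, 'ee_pos': [502.708, -256.99, 159.94], 'orientation': [-179.989, 0.005, 50.004], 'ft_force': [-0.502, -0.513, -1.419], 'wrist_torque': [-0.138, 0.128, -0.005], 'width': 13.349}
[(47, np.float64(47.1), np.float64(-0.001)), (44, np.float64(44.1), np.float64(0.0)), (41, np.float64(41.1), np.float64(0.033)), (38, np.float64(38.2), np.float64(-0.047)), (35, np.float64(35.2), np.float64(0.024)), (32, np.float64(32.2), np.float64(0.047)), (29, np.float64(29.2), np.float64(0.079)), (26, np.float64(26.2), np.float64(0.071)), (23, np.float64(23.2), np.float64(0.023)), (20, np.float64(20.2), np.float64(-0.01)), (17, np.float64(17.2), np.float64(0.026)), (14, np.float64(14.2), np.float64(-0.066))]
{'time': 26.1, 'ee_pos': [502.799, -257.03, 160.257], 'orientation': [179.997, -0.001, 14.157], 'ft_force': [-0.789, 0.002, -4.477], 'wrist_torque': [0.056, 0.26, -0.066], 'width': 13.344}
```

```bash
python3 - <<'E'
from h import *
L=[502.8,-257.0]; z=160.1
y=14;log=[];n=0
while y>-20:
    y-=1; env.move_linear([*L,z],rot=[180,0,y],velocity=20)
    q=[]
    for _ in range(3):
        s=st(); q.append(s["wrist_torque"][2]); env.dwell(.03)
    t=np.mean(q); log.append((y,round(float(s["orientation"][2]),1),round(float(t),3)))
    if abs(t)>0.2: break
print(log); show()
E
```

```text
[(13, 13.1, 0.088), (12, 12.0, 0.077), (11, 11.0, 0.056), (10, 10.0, 0.05), (9, 9.0, 0.042), (8, 8.0, 0.063), (7, 7.0, 0.065), (6, 6.0, 0.073), (5, 5.0, 0.033), (4, 4.0, 0.074), (3, 3.0, 0.065), (2, 2.0, 0.062), (1, 1.0, 0.114), (0, 0.0, 0.168), (-1, -1.0, 0.267)]
{'time': 31.35, 'ee_pos': [502.817, -256.996, 160.105], 'orientation': [179.998, 0.0, -0.981], 'ft_force': [-1.218, -0.674, -0.197], 'wrist_torque': [0.033, 0.23, 0.277], 'width': 13.342}
```

The torque rises steadily above the 0.06 N m drag from yaw 1, reaching 0.27 at -1, which is the stop. I'll unload it within the slot's play and draw the key out.

```bash
python3 - <<'E'
from h import *
import pickle
L=[502.8,-257.0]
env.move_linear([*L,160.2],rot=[180,0,4.5],velocity=20); env.dwell(.1); show()
print(env.move_linear([*L,200],rot=[180,0,4.5],velocity=50,force_limit=15)); show()
env.move_linear([*L,250],velocity=150)
w=cap("wrist"); pickle.dump(w,open("w6.pkl","wb")); cv2.imwrite("pics/w6.png",w["frame"])
H=[542.7,150.5]
env.movep([*H,250],[180,0,6]); env.dwell(.2); show()
w=cap("wrist"); pickle.dump(w,open("w7.pkl","wb")); cv2.imwrite("pics/w7.png",w["frame"])
s=cap("scene"); cv2.imwrite("pics/s7z.png",cv2.resize(s["frame"][50:230,250:380],None,fx=3,fy=3))
E
```

```text
{'time': 31.7, 'ee_pos': [502.707, -256.919, 160.061], 'orientation': [-179.987, 0.012, 4.344], 'ft_force': [-0.888, -0.489, -2.0], 'wrist_torque': [-0.02, 0.183, -0.007], 'width': 13.391}
False
{'time': 32.65, 'ee_pos': [502.594, -256.878, 199.728], 'orientation': [-179.985, 0.023, 4.5], 'ft_force': [-0.274, -0.186, -1.091], 'wrist_torque': [0.098, 0.055, 0.002], 'width': 13.166}
{'time': 34.9, 'ee_pos': [542.941, 149.566, 249.97], 'orientation': [179.993, 0.001, 5.921], 'ft_force': [0.969, -0.363, -1.155], 'wrist_torque': [0.001, -0.038, -0.012], 'width': 13.521}
```

View pics/w7.png

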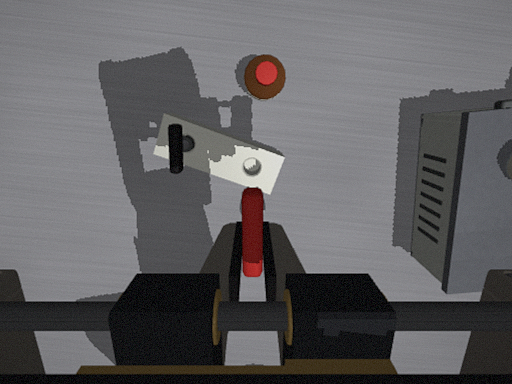

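View pics/s7z.png

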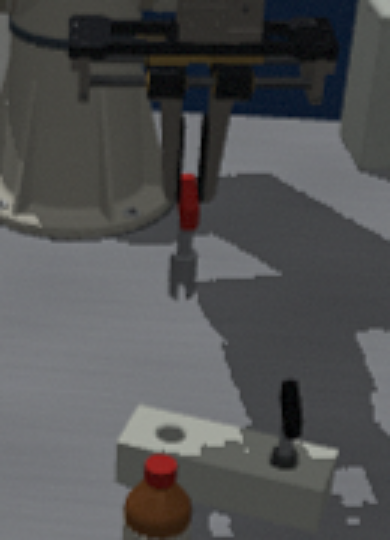

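View pics/w6.png

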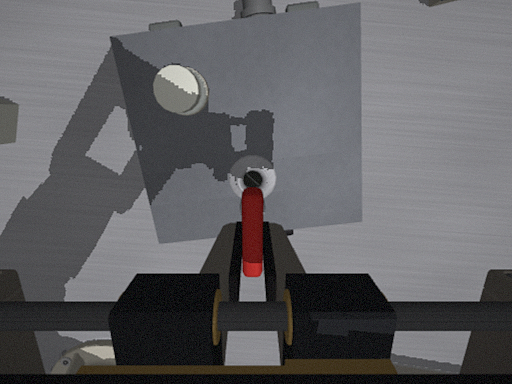

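The empty hole shows at (252,167), the key is upright in the grip and the latch is clear. I'll refine the hole position from this opposite yaw.

```bash
python3 - <<'E'
from h import *
import pickle
for f in("w4.pkl","w7.pkl"):
    c=pickle.load(open(f,"rb")); im=c["frame"]
    u,v=proj(c,[542.7,150.5,45]); print(u,v)
    cv2.imwrite("pics/z_%s.png"%f[:2],cv2.resize(im[int(v)-25:int(v)+25,int(u)-30:int(u)+30],None,fx=10,fy=10,interpolation=cv2.INTER_CUBIC)); print(int(u)-30,int(v)-25, )
E
python3 -c "
import cv2,numpy as np
cv2.imwrite('pics/zz.png',cv2.resize(np.vstack([cv2.imread('pics/z_w4.png'),cv2.imread('pics/z_w7.png')]),None,fx=.6,fy=.6))"
```

```text
252.6536920140187 175.85240012991753
222 150
251.34848685549076 167.58351587766757
221 142
```

View pics/zz.png

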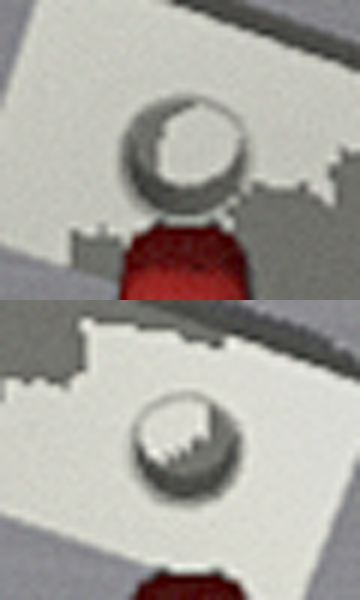

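```bash
python3 - <<'E'
from h import *
H=[543.3,150.1]
env.move_linear([*H,122],rot=[180,0,6],velocity=130); env.dwell(.2); show()
print(env.move_linear([*H,100],velocity=30,force_limit=6)); show()
E
```

```text
{'time': 36.333, 'ee_pos': [543.749, 150.232, 122.717], 'orientation': [-179.987, -0.072, 5.999], 'ft_force': [0.057, -0.409, -2.395], 'wrist_torque': [0.008, 0.006, -0.05], 'width': 13.84}
False
{'time': 37.217, 'ee_pos': [543.424, 150.149, 100.099], 'orientation': [-179.999, -0.01, 6.003], 'ft_force': [0.151, 0.27, -2.442], 'wrist_torque': [-0.008, 0.049, -0.002], 'width': 13.412}
```

Tip z is about 36, which is 9 mm below the mouth with no contact, so it is in the hole.

```bash
python3 - <<'E'
from h import *
H=[543.3,150.1]
print(env.move_linear([*H,77],velocity=30,force_limit=4)); show()
env.dwell(.1); env.open_gripper(); env.dwell(.2); show()
env.move_linear([*H,170],velocity=120,force_limit=10); show()
d=np.array([np.cos(np.radians(6)),np.sin(np.radians(6))]); p=np.array(H)-85*d
env.move_linear([*p,190],velocity=150); env.dwell(.2)
for n in("wrist","scene","top"):
    c=cap(n); cv2.imwrite(f"pics/f_{n}.png",c["frame"])
    if n=="wrist":
        P=cloud(c); hsv=cv2.cvtColor(c["frame"],cv2.COLOR_BGR2HSV)
        m=((hsv[...,0]<8)|(hsv[...,0]>172))&(hsv[...,1]>150)&(hsv[...,2]>50)&(np.hypot(P[...,0]-543,P[...,1]-150)<50)
        q=P[m]; print(np.percentile(q[:,2],[5,50,95]),cv2.minAreaRect(q[q[:,2]>102][:,:2].astype(np.float32)))
    if n=="scene": cv2.imwrite("pics/f_sz.png",cv2.resize(c["frame"][130:240,90:380],None,fx=2.7,fy=2.7))
show()
E
```

```text
True
{'time': 37.883, 'ee_pos': [543.142, 150.022, 78.848], 'orientation': [179.992, 0.035, 6.0], 'ft_force': [-0.578, -0.428, 6.307], 'wrist_torque': [-0.017, 0.146, -0.007], 'width': 13.337}
{'time': 39.392, 'ee_pos': [542.307, 149.831, 78.392], 'orientation': [179.981, 0.119, 5.998], 'ft_force': [0.054, -0.239, -0.324], 'wrist_torque': [0.023, -0.025, -0.07], 'width': 91.896}
{'time': 40.308, 'ee_pos': [542.753, 149.972, 169.332], 'orientation': [179.971, 0.181, 6.002], 'ft_force': [-0.201, -0.455, 0.214], 'wrist_torque': [0.024, 0.027, -0.027], 'width': 91.745}
[106.70400772 108.67885432 110.11345026] ((544.149658203125, 149.6094970703125), (58.22056579589844, 12.4910888671875), 5.568599224090576)
{'time': 41.392, 'ee_pos': [458.969, 141.201, 189.716], 'orientation': [179.976, 0.149, 5.992], 'ft_force': [-0.03, 0.934, 0.247], 'wrist_torque': [0.018, 0.015, -0.027], 'width': 92.16}
```

View pics/f_sz.png

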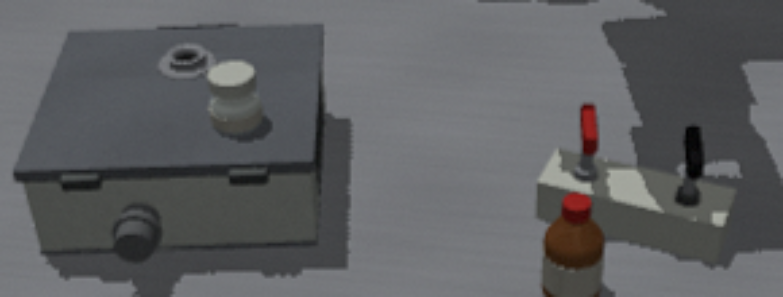

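View pics/f_wrist.png

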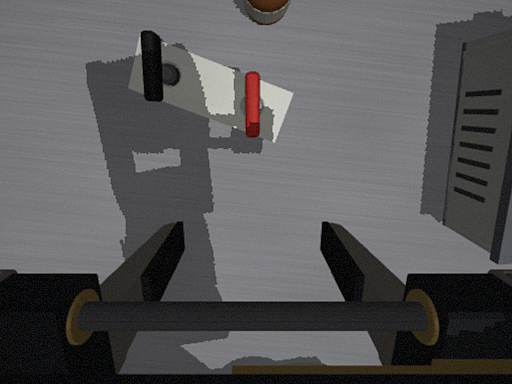

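The key is back upright (handle top at z 109) and the jar, bottle and driver look unmoved. With time left, I'll look at the status lamps on the unit's front as an independent check.

```bash
python3 - <<'E'
from h import *
from scipy.spatial.transform import Rotation as Ro
# tool z wanted: tilted toward +x by a ; tool x toward -x/up
best=None
for a in (50,40,30):
  for (x,y,z) in ((400,-230,330),(370,-230,300),(360,-260,280),(340,-260,300),(340,-200,320)):
    zt=np.array([np.sin(np.radians(a)),0,-np.cos(np.radians(a))]); yt=np.array([0,1.,0]); xt=np.cross(yt,zt)
    for s in(1,-1):
      R=np.stack([s*xt,s*yt,zt],1)
      o=Ro.from_matrix(R).as_euler("xyz",degrees=True)
      q=env.inverse_kinematics([x,y,z],o.tolist())
      if q is not None: print(a,(x,y,z),s,np.round(o,1),np.round(q,0),"xt",np.round(s*xt,2))
E
```

```text
50 (400, -230, 330) -1 [180. -50.   0.] [-65. -18. 132.  57.  56.  -5.] xt [ 0.64 -0.    0.77]
50 (370, -230, 300) 1 [180.  50. 180.] [-72. -16. 136.  59.  58. 166.] xt [-0.64  0.   -0.77]
50 (370, -230, 300) -1 [180. -50.   0.] [-72. -16. 136.  59.  58. -14.] xt [ 0.64 -0.    0.77]
50 (360, -260, 280) 1 [180.  50. 180.] [-76. -11. 135.  60.  59. 159.] xt [-0.64  0.   -0.77]
50 (360, -260, 280) -1 [180. -50.   0.] [-76. -11. 135.  60.  59. -21.] xt [ 0.64 -0.    0.77]
50 (340, -260, 300) 1 [180.  50. 180.] [-80. -14. 134.  57.  64. 161.] xt [-0.64  0.   -0.77]
50 (340, -260, 300) -1 [180. -50.   0.] [-80. -14. 134.  57.  64. -19.] xt [ 0.64 -0.    0.77]
50 (340, -200, 320) 1 [180.  50. 180.] [-77. -23. 137.  55.  66. 169.] xt [-0.64  0.   -0.77]
50 (340, -200, 320) -1 [180. -50.   0.] [-77. -23. 137.  55.  66. -11.] xt [ 0.64 -0.    0.77]
40 (400, -230, 330) 1 [180.  40. 180.] [ -57.  -18.  126.   41.   55. -166.] xt [-0.77  0.   -0.64]
40 (400, -230, 330) -1 [180. -40.   0.] [-57. -18. 126.  41.  55.  14.] xt [ 0.77 -0.    0.64]
40 (370, -230, 300) -1 [180. -40.   0.] [-62. -18. 130
[... 700 characters left out ...]
 [-0.87  0.   -0.5 ]
30 (370, -230, 300) -1 [180. -30.   0.] [-52. -16. 124.  28.  56.  25.] xt [ 0.87 -0.    0.5 ]
30 (360, -260, 280) 1 [180.  30. 180.] [ -57.  -13.  125.   31.   55. -162.] xt [-0.87  0.   -0.5 ]
30 (360, -260, 280) -1 [180. -30.   0.] [-57. -13. 125.  31.  55.  18.] xt [ 0.87 -0.    0.5 ]
30 (340, -260, 300) 1 [180.  30. 180.] [ -61.  -15.  124.   30.   60. -163.] xt [-0.87  0.   -0.5 ]
30 (340, -260, 300) -1 [180. -30.   0.] [-61. -15. 124.  30.  60.  17.] xt [ 0.87 -0.    0.5 ]
30 (340, -200, 320) 1 [180.  30. 180.] [ -54.  -23.  126.   27.   61. -154.] xt [-0.87  0.   -0.5 ]
30 (340, -200, 320) -1 [180. -30.   0.] [-54. -23. 126.  27.  61.  26.] xt [ 0.87 -0.    0.5 ]
```

```bash
python3 - <<'E'
from h import *
env.move_linear([459,141,330],velocity=200)
env.movep([400,-230,330],[180,30,180]); env.dwell(.2); show()
c=cap("wrist"); cv2.imwrite("pics/lamp.png",c["frame"])
E
```

```text
{'time': 46.058, 'ee_pos': [400.058, -229.936, 330.008], 'orientation': [179.999, 30.0, -179.993], 'ft_force': [-0.326, -0.804, 0.87], 'wrist_torque': [0.038, 0.034, -0.036], 'width': 92.138}
```

View pics/lamp.png

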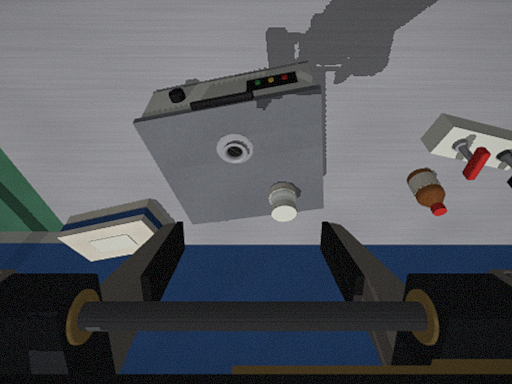

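The view shows three lamps at about (258,82), (271,80) and (284,77) in green, yellow and red. They look like fixed colours and don't tell the latch state. Everything else is in place and the arm is clear, so I'll hand in.

```bash
python3 - <<'E'
from h import *
env.dwell(.2); show(); print(ticket.close_job())
E
```

```text
{'time': 46.308, 'ee_pos': [400.005, -229.986, 329.985], 'orientation': [179.997, 29.999, 179.998], 'ft_force': [-0.069, 0.515, -0.326], 'wrist_torque': [0.086, 0.093, 0.019], 'width': 92.14}
the job is handed in; nothing more can be done
None
```

The latch is turned home against its stop and the key is back upright in its own hole. I handed the job in at 46.3 s of the 72 s allowed.

- **Finding the bar:** I put the key down on the hidden bar with about 6 to 8 N. Instead of rocking it back and forth, I swept it one way, clockwise, in 4 to 6 degree steps. It dropped in at yaw 50° and seated 12 mm further down, as expected.
- **Turning the latch:** I turned it clockwise to yaw −1°. The drag was about 0.06 N m, then the torque rose steadily to 0.27 N m over the last 2 degrees or so, which I took as the rigid stop. I backed off within the slot's play and drew the key out without it catching.
- **Last checks:** After release the handle top was at z ≈ 109 mm, 1 mm from where it started, and the bar was level when I checked it in the grip. The jar, bottle and nut driver looked unmoved, and the gripper was open and touching nothing.

- **Not confirmed:** The lamps on the unit gave no reading of the latch state, so "fully home" rests on the torque alone.
- **Disagreements:** The cameras differed by up to about 3.6 mm in y on the key and 2 mm on the latch. I went with the wrist camera, and the fits bore it out. Two wrist views of the stand hole also differed by about 2.6 mm in x, so I used their mean, and the key went in without touching the sides.

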